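# Find the solid gold bangle by its weight

## Task

Three bangles that look alike lie on the grey counter pad: one is solid gold, the other two are hollow. Feel by lifting which one is heavy, and set it down flat inside the shallow wooden tray, lowering it in rather than dropping it. The two hollow ones must finish lying flat on the pad where they were, so put back in its place any that you lift.

Things in the scene. Friction and masses are not known exactly. Their poses are not given: they have to be found in the camera images.
- bangle_a_center (a point): a plain round gold bangle lying flat like a short tube: 62 mm outside diameter, 54 mm inside, 24 mm high. The point is its centre, half-way up; z is the bangle's axis. It lies on a grey cloth-covered counter pad 12 mm thick (150 x 360 mm). All three bangles look the same, the order in which they lie tells nothing, and one of the three is solid (about 300 g) and the other two hollow (about 60 g), each give or take 15 percent.
- bangle_b_center (a point): a plain round gold bangle lying flat like a short tube: 62 mm outside diameter, 54 mm inside, 24 mm high. The point is its centre, half-way up; z is the bangle's axis. It lies on a grey cloth-covered counter pad 12 mm thick (150 x 360 mm). All three bangles look the same, the order in which they lie tells nothing, and one of the three is solid (about 300 g) and the other two hollow (about 60 g), each give or take 15 percent.
- bangle_c_center (a point): a plain round gold bangle lying flat like a short tube: 62 mm outside diameter, 54 mm inside, 24 mm high. The point is its centre, half-way up; z is the bangle's axis. It lies on a grey cloth-covered counter pad 12 mm thick (150 x 360 mm). All three bangles look the same, the order in which they lie tells nothing, and one of the three is solid (about 300 g) and the other two hollow (about 60 g), each give or take 15 percent.
- tray: a shallow square dark-wood tray with a cork floor, fixed to the counter, 180 x 180 mm outside, 170 x 170 mm inside, walls 5 mm thick, rim 16 mm above the counter, inner floor 5 mm above the counter. Origin: centre of its underside, on the counter; x and y along its sides, z up.
Mind the look-alikes: they are no part of the job. What is shaped like the part that bears bangle_b_center but blue is not meant.

How it is judged (in metres and radians):
On the way:
1. a bangle is lowered into the tray, no more than 20 mm above its floor, still in the grip (((x of bangle_a_center in the frame of tray between -0.055 and 0.055 m and y of bangle_a_center in the frame of tray between -0.055 and 0.055 m and z of bangle_a_center in the frame of tray below 0.037 m and contact force between the fingers and bangle_a above 0.5 N) or (x of bangle_b_center in the frame of tray between -0.055 and 0.055 m and y of bangle_b_center in the frame of tray between -0.055 and 0.055 m and z of bangle_b_center in the frame of tray below 0.037 m and contact force between the fingers and bangle_b above 0.5 N) or (x of bangle_c_center in the frame of tray between -0.055 and 0.055 m and y of bangle_c_center in the frame of tray between -0.055 and 0.055 m and z of bangle_c_center in the frame of tray below 0.037 m and contact force between the fingers and bangle_c above 0.5 N))), for 0.02 s.
At the end, for the whole second after the job is handed in: The solid bangle lies flat and still in the tray, its centre within 55 mm of the tray's centre along each side, pressing on it with over 1.5 N by its weight; the two hollow ones lie flat and still on the pad within 25 mm of where they began (flat: within 10 degrees) (((x of bangle_a_center in the frame of tray between -0.055 and 0.055 m and y of bangle_a_center in the frame of tray between -0.055 and 0.055 m and z of bangle_a_center in the frame of tray below 0.022 m and contact force between bangle_a and tray above 1.5 N and distance of each of bangle_b_center, bangle_c_center from where it was at the start of the episode below 0.025 m) or (x of bangle_b_center in the frame of tray between -0.055 and 0.055 m and y of bangle_b_center in the frame of tray between -0.055 and 0.055 m and z of bangle_b_center in the frame of tray below 0.022 m and contact force between bangle_b and tray above 1.5 N and distance of each of bangle_a_center, bangle_c_center from where it was at the start of the episode below 0.025 m) or (x of bangle_c_center in the frame of tray between -0.055 and 0.055 m and y of bangle_c_center in the frame of tray between -0.055 and 0.055 m and z of bangle_c_center in the frame of tray below 0.022 m and contact force between bangle_c and tray above 1.5 N and distance of each of bangle_a_center, bangle_b_center from where it was at the start of the episode below 0.025 m)) and angle between each of bangle_a_center, bangle_b_center, bangle_c_center's own z axis and vertical below 0.17 rad and linear speed of each of bangle_a, bangle_b, bangle_c below 0.02 m/s); the robot touches nothing.
It also fails if it takes over 64 s, if anything falls off the work surface, if the arm or the gripper's body presses on something with over 40 N, if the wrist force passes 120 N, or if a joint passes its speed limit or range.

## Robot

A 7-joint arm with a two-finger parallel gripper is mounted at the origin on the work surface. World frame = base frame: x ahead of the robot, y to its left, z up, the work surface at z = 0. Lengths are in mm, angles in rad, forces in N, time in s.
With the tool pointing down it reaches from about 425 to 1025 mm from the base axis. Payload 9.4 kg.
Tool frame: the origin (TCP) lies at the very end of the fingers, on their centre line; the grasp point (between the pads) lies ctrl.grip_point_offset behind it (ctrl.grip_point_offset is the distance from the TCP to the grasp point, in mm); z points along the fingers, y is the line along which they close (so a half turn about z gives the same grasp; the last joint's range is limited). The gripper opens to 93 mm and grips with 3 to 60 N. Pads are 15 mm wide; open, the fingers measure 128 mm over their backs; the gripper's body (75 mm by 188 mm) begins 65 mm behind the grasp point.
Start: joints at [1.09, 0.599, -0.003, 1.599, 0.002, 0.943, -0.08], TCP at [284.854, -666.695, 218.618] pointing down, gripper open.
Joint ranges: [-2.57, 2.57], [-0.35, 1.97], [-1.29, 1.29], [0.11, 2.56], [-1.05, 4.19], [0.11, 1.86], [-2.63, 2.63]. Speed limits (rad/s): [2.22, 2.22, 3.01, 3.01, 3.14, 3.14, 3.14].

## Interface

Orientations are given as a rotation vector (axis times angle).
In Python, from rig import ctrl gives the robot as it stands.
- The arm moves only by the shell command python3 -m jog 'ROWS'. ROWS is JSON, a list of rows, each a list of 7 numbers: the shift along the world's x, y, z in mm, then the turn, a rotation vector about the world's x, y, z in rad, then the closure, from 0 (fully open) to 1 (shut). In form: [[tx, ty, tz, ax, ay, az, fingers], ...]. A call has exactly 5 rows; each row shifts and turns the commanded pose from where the row before left it; what a row does not reach is not made up. A row lasts 1/8 s, in which the tool goes at most 62.5 mm and 10.7 degrees, less where a joint would pass 70% of its speed; a pose out of reach is approached as far as the arm can. A call with a gripper value outside its range is refused whole. The fingers move at their own pace and stop on an object; the grip force is fixed at half the most. Time passes only in rows, so rows that do not move let the fingers close, or fill a call up. It gives the time, the measured TCP pose, the force, the opening and the grip force at its end, in the units of the state.
- ctrl.observe(): the state, without advancing time (a new reading comes with each control period).
- ctrl.get_image(name): name is "scene" or "top" or "wrist"; returns (picture, depth): 400x640x3 uint8, red, green, blue; 400x640 float32, mm along the optical axis (not along the pixel's ray), 0 where there is no reading.
- ctrl.calibration(name): a dict with "fov_y" (degrees; the focal length in pixels is half the picture's height over the tangent of half this angle, whatever the lens; pixels are square), "cx", "cy" (the principal point, pixels), "R" (3x3) and "t" (3): a world point X has camera coordinates R X + t. Camera axes: x right, y down, z forward; pixel columns grow to the right and rows downward; lengths in mm; the calibration is good to about 2 mm. A picture is of the moment at which its call begins: read the wrist's pose just before it. calibration takes no time and is no camera call; for the wrist camera it gives the pose at the moment of the call.
- ctrl.job_done(): hands the job in; it is judged then, once.
The state is a dict: "t": time; "joint_pos": joint angles; "qvel": joint speeds; "joint_efforts": joint torques, N m; "position": TCP position; "tool_rot": TCP orientation; "force": force on the tool from outside, world axes, zero at the start; "torque": the same for the moment, N m; "width": opening from 0.0 (shut) to 1.0 (fully open); "grip_force": force on a finger pad.
Only numpy, scipy, OpenCV 4.12 (cv2) and the standard library are available. Lean on these libraries where they do the work, as an engineer would, in place of code of your own. Each camera call takes 0.05 s, during which the arm holds its last target. There are 200 camera calls.

## Working session

There is one attempt and no reset: what is moved stays moved. The work goes in short steps, Python scripts to look and compute and a shell command to move; the robot and the scene stay as the last step left them, time stands still between calls to the robot, and variables do not carry over. Pictures are saved under pics/ and viewed, at most 10 in all, crops included, and the job is handed in when it is done.

```bash
mkdir -p pics; ls
python3 - <<'E'
from rig import ctrl
import cv2,numpy as np
s=ctrl.observe(); print(s, ctrl.grip_point_offset)
for n in("top","scene"):
    im,d=ctrl.get_image(n); np.savez("pics/"+n,im=im,d=d); cv2.imwrite(f"pics/{n}0.png",im[:,:,::-1])
    c=ctrl.calibration(n); print(n,c)
E
```

```text
pics
{'t': 0.0, 'joint_pos': array([ 1.09027627,  0.60009261, -0.00252338,  1.60014289,  0.00180694,
        0.94292819, -0.07979923]), 'qvel': array([ 0.00069392, -0.00084835,  0.00076845,  0.00122235,  0.00078089,
        0.00061724,  0.00065736]), 'joint_efforts': array([-5.68876003e-04, -7.65060282e+01,  1.49754234e+00, -2.52341294e+01,
       -5.24111290e-02,  1.70119316e-02,  1.61768494e-04]), 'position': array([ 284.64676577, -666.23373483,  217.77911908]), 'tool_rot': array([-3.07629071e+00, -6.29789900e-01,  7.38571890e-04]), 'force': array([-0.76435878,  0.09767746,  0.10999002]), 'torque': array([-0.00793764,  0.0016017 , -0.02794728]), 'grip_force': 0.0, 'width': 1.0003121756644757} 18.8
top {'fov_y': 56.51593108479496, 'cx': 323.39430159116023, 'cy': 199.877463381048, 'R': array([[-0.02321069, -0.99971949,  0.00471269],
       [-0.99171631,  0.02242868, -0.12647416],
       [ 0.12633298, -0.0076092 , -0.99195871]]), 't': array([ -6.98834933, 483.55483404, 871.92410012])}
scene {'fov_y': 43.14346358980521, 'cx': 319.7238426147815, 'cy': 196.7781418399239, 'R': array([[-0.79502026,  0.60616698, -0.02245836],
       [ 0.39355465,  0.48728646, -0.77952976],
       [-0.46158154, -0.62858054, -0.62596245]]), 't': array([ 386.59304876, -156.69758492, 1566.96557305])}
```

View pics/top0.png

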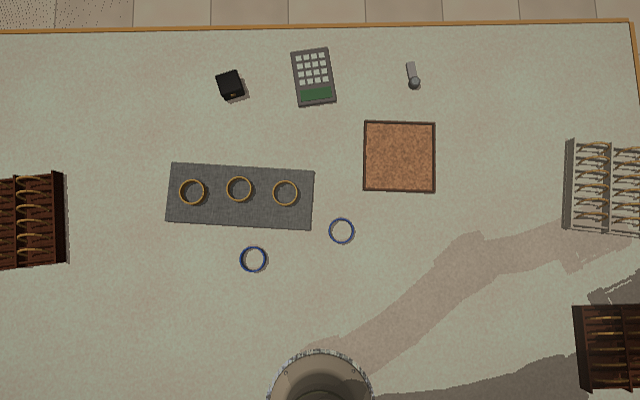

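View pics/scene0.png

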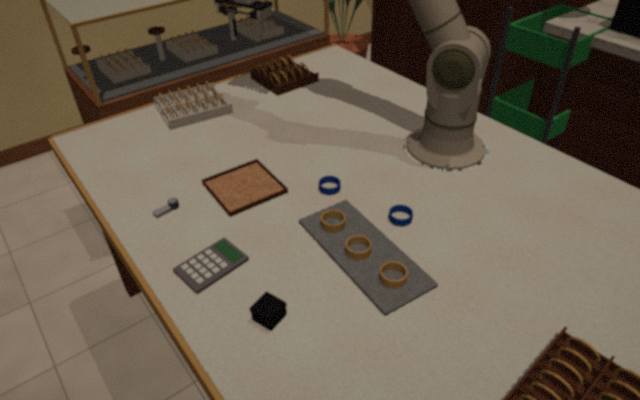

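The top view shows gold bangles on the pad near (191,192), (239,189) and (285,193). The look-alike blue rings, which are not meant, are at (253,259) and (342,231). The tray is at (400,157). Next I'll measure positions and check them in a crop.

```bash
cat > h.py <<'E'
import numpy as np,cv2
from rig import ctrl
def ray(c,uv,z,h=400):
    f=h/2/np.tan(np.radians(c["fov_y"]/2)); R=np.array(c["R"]);t=np.array(c["t"])
    d=R.T@np.array([(uv[0]-c["cx"])/f,(uv[1]-c["cy"])/f,1]); o=-R.T@t
    return o+d*(z-o[2])/d[2]
def proj(c,X,h=400):
    f=h/2/np.tan(np.radians(c["fov_y"]/2)); p=np.array(c["R"])@X+np.array(c["t"])
    return np.array([c["cx"]+f*p[0]/p[2],c["cy"]+f*p[1]/p[2]])
E
python3 - <<'E'
from h import *
for n,roi in(("top",(160,155,320,235)),("scene",(300,195,440,310))):
    z=np.load(f"pics/{n}.npz");im=z["im"];c=ctrl.calibration(n)
    hsv=cv2.cvtColor(im,cv2.COLOR_RGB2HSV)
    m=cv2.inRange(hsv,(8,90,60),(35,255,255)); k=np.zeros_like(m);x0,y0,x1,y1=roi;k[y0:y1,x0:x1]=255;m&=k
    m=cv2.morphologyEx(m,cv2.MORPH_CLOSE,np.ones((5,5)))
    for q in cv2.findContours(m,cv2.RETR_EXTERNAL,cv2.CHAIN_APPROX_NONE)[0]:
        if cv2.contourArea(q)<100: continue
        hull=cv2.convexHull(q)[:,0].astype(float)
        w=np.array([ray(c,p,36) for p in hull])
        (cx,cy),r=cv2.minEnclosingCircle(w[:,:2].astype(np.float32))
        M=cv2.moments(cv2.convexHull(q)); uv=(M["m10"]/M["m00"],M["m01"]/M["m00"])
        print(n,np.round(uv,1),"centroid@z24",ray(c,uv,24).round(1),"circ@36",round(cx,1),round(cy,1),"r",round(r,1))
z=np.load("pics/top.npz");im=z["im"];c=ctrl.calibration("top")
cv2.imwrite("pics/crop1.png",cv2.resize(im[140:245,155:445,::-1],None,fx=2.7,fy=2.7,interpolation=cv2.INTER_CUBIC))
# tray: cork + dark
hsv=cv2.cvtColor(im,cv2.COLOR_RGB2HSV)
m=cv2.inRange(hsv,(0,60,20),(25,255,255));k=np.zeros_like(m);k[110:205,350:450]=255;m&=k
m=cv2.morphologyEx(m,cv2.MORPH_CLOSE,np.ones((5,5)))
q=max(cv2.findContours(m,cv2.RETR_EXTERNAL,cv2.CHAIN_APPROX_NONE)[0],key=cv2.contourArea)
w=np.array([ray(c,p,16)[:2] for p in q[:,0]],np.float32); print("tray",cv2.minAreaRect(w))
m=cv2.inRange(im,(60,60,60),(130,130,130));k=np.zeros_like(m);k[155:235,160:320]=255;m&=k
q=np.vstack([a for a in cv2.findContours(cv2.morphologyEx(m,cv2.MORPH_OPEN,np.ones((3,3))),0,1)[0] if cv2.contourArea(a)>50])
w=np.array([ray(c,p,12)[:2] for p in q[:,0]],np.float32); print("pad",cv2.minAreaRect(w))
E
```

```text
top [284.5 192.5] centroid@z24 [504.4  76.6  24. ] circ@36 502.7 75.0 r 31.6
top [191.8 191.6] centroid@z24 [511.8 303.3  24. ] circ@36 510.4 297.4 r 34.0
top [238.9 188.6] centroid@z24 [516.6 188.3  24. ] circ@36 514.3 185.2 r 33.3
scene [393.  274.2] centroid@z24 [510.2 301.7  24. ] circ@36 518.3 308.0 r 41.0
scene [357.9 246.8] centroid@z24 [514.7 187.   24. ] circ@36 523.8 193.6 r 42.2
scene [332.7 220.4] centroid@z24 [502.6  76.   24. ] circ@36 511.0 85.6 r 43.4
tray ((592.1761474609375, -209.8328857421875), (181.89930725097656, 184.4811248779297), 86.8890380859375)
pad ((501.5909423828125, 188.3041229248047), (360.6310729980469, 152.00363159179688), 85.11465454101562)
```

View pics/crop1.png

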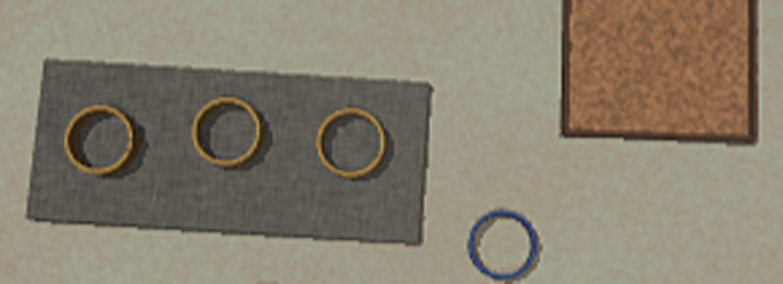

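The crop confirms three gold rings on the pad; the blue rings lie off it, and their colour is wrong. Both views agree within 2 mm on A(503.5,76), B(515.5,187.5) and C(511,302.5). The tray is at (592,-210). I'll go to A first.

```bash
python3 -m jog '[[30,50,0,0,0,0.078,0],[30,50,0,0,0,0.078,0],[30,50,0,0,0,0.078,0],[30,50,0,0,0,0.078,0],[30,50,0,0,0,0.078,0]]'; python3 -m jog '[[25,50,0,0,0,0.078,0],[25,50,0,0,0,0.078,0],[25,50,0,0,0,0.078,0],[25,50,0,0,0,0.078,0],[25,50,0,0,0,0.078,0]]'; python3 -m jog '[[-11,48,-20,0,0,0.078,0],[-11,48,-20,0,0,0.078,0],[-11,48,-20,0,0,0.078,0],[-11,48,-20,0,0,0.078,0],[-11,48,-20,0,0,0.078,0]]'; python3 -m jog '[[0,0,0,0,0,0,0],[0,0,0,0,0,0,0],[0,0,0,0,0,0,0],[0,0,0,0,0,0,0],[0,0,0,0,0,0,0]]'
python3 - <<'E'
from h import *
from scipy.spatial.transform import Rotation as R
s=ctrl.observe();print(s["position"],R.from_rotvec(s["tool_rot"]).as_matrix().round(3),s["force"],s["joint_pos"].round(2))
c=ctrl.calibration("wrist");im,d=ctrl.get_image("wrist");np.savez("pics/w1",im=im,d=d);cv2.imwrite("pics/w1.png",im[:,:,::-1])
print(c)
for p in((503.5,76.3),(515.5,187.5)): print(proj(c,np.array([*p,36.])))
E
```

```text
t: 0.72
position: [435.5, -414.9, 218.5]
tool_rot: [-2.896, -1.218, 0.0]
force: [0.9, -1.3, 0.5]
width: 1.002
grip_force: 0.0
t: 1.35
position: [560.3, -165.1, 218.5]
tool_rot: [-2.605, -1.756, 0.0]
force: [0.8, 0.6, -0.2]
width: 1.002
grip_force: 0.0
t: 1.98
position: [504.3, 74.6, 117.9]
tool_rot: [-2.216, -2.227, -0.0]
force: [0.8, 0.1, -0.2]
width: 1.007
grip_force: 0.0
t: 2.6
position: [505.1, 72.6, 118.9]
tool_rot: [2.219, 2.223, 0.0]
force: [0.4, -0.2, -0.5]
width: 0.998
grip_force: 0.0
[505.1174229   72.57631588 118.87265607] [[-0.002  1.     0.001]
 [ 1.     0.002 -0.   ]
 [-0.     0.001 -1.   ]] [ 0.42701424 -0.24474986 -0.51057933] [-0.03  0.51 -0.31  2.16  0.31  0.51 -0.58]
{'fov_y': 58.226065931031165, 'cx': 318.99883729535736, 'cy': 209.14637875845955, 'R': array([[ 9.99998826e-01,  1.36171817e-03,  7.03223417e-04],
       [ 1.12060319e-03, -9.62686044e-01,  2.70618413e-01],
       [ 1.04548938e-03, -2.70617308e-01, -9.62686439e-01]]), 't': array([-506.39971061,   65.86227177,  314.05866566])}
[315.16052238 212.90813263]
[333.69699041  45.6837294 ]
```

View pics/w1.png

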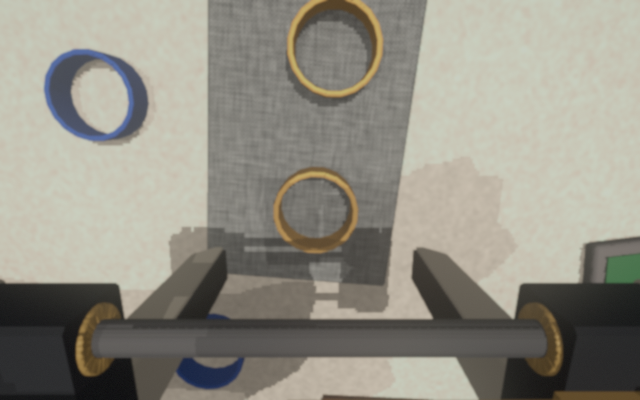

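The wrist view shows bangle A's rim around (316,209), against a prediction of (315,213). The fingers straddle the line to it. I'll refine with the outer edges.

Run:
```python
from h import *
z=np.load("pics/w1.npz");im=z["im"];c=ctrl.calibration("wrist")
m=cv2.inRange(cv2.cvtColor(im,cv2.COLOR_RGB2HSV),(8,90,60),(35,255,255))
for nm,(x0,y0,x1,y1) in dict(A=(260,150,370,260),B=(275,0,395,105)).items():
    k=np.zeros_like(m);k[y0:y1,x0:x1]=255
    p=np.argwhere(m&k)[:,::-1]
    l,r,t,b=p[:,0].min(),p[:,0].max(),p[:,1].min(),p[:,1].max()
    cu=(l+r)/2
    print(nm,l,r,t,b,"left/right@36",[ray(c,(u,(t+b)/2),36).round(1)[0] for u in(l-.5,r+.5)],"top edge y@36",ray(c,(cu,t-.5),36)[1],ray(c,(cu,b+.5),36)[1],ray(c,(cu,b+.5),12)[1])
    q=p.astype(np.float32); dd=z["d"][p[:,1],p[:,0]]
    f=200/np.tan(np.radians(c["fov_y"]/2)); P=np.c_[(p[:,0]-c["cx"])/f*dd,(p[:,1]-c["cy"])/f*dd,dd]; W=(P-c["t"])@c["R"]
    S=W[(abs(W[:,2]-36)<4)&(dd>0)][:,:2].astype(np.float32)
    print(len(S),cv2.minEnclosingCircle(S), W[:,2].max())
```

```text
A 274 357 168 253 left/right@36 [np.float64(473.4), np.float64(533.9)] top edge y@36 109.47339590998456 44.972463816760495 34.9134213016619
1400 ((502.9461669921875, 75.99749755859375), 31.041894912719727) 284.8254637322786
B 287 382 0 97 left/right@36 [np.float64(485.2), np.float64(546.6)] top edge y@36 213.9806101283088 156.10139778382208 156.76109110549908
1791 ((515.7945556640625, 187.13059997558594), 30.828031539916992) 284.8254637322786
```

Depth fits give A (503,76) and B (515.8,187), both with r≈31 as expected. I'll descend on A, close and lift.

```bash
python3 -m jog '[[-2,3.5,-30,0,0,0,0],[0,0,-30,0,0,0,0],[0,0,-22,0,0,0,0],[0,0,-10,0,0,0,0],[0,0,-10,0,0,0,0]]'; python3 -m jog '[[0,0,0,0,0,0,0],[0,0,0,0,0,0,0.6],[0,0,0,0,0,0,0.6],[0,0,0,0,0,0,0.6],[0,0,0,0,0,0,0.6]]'; python3 -m jog '[[0,0,0,0,0,0,0.6],[0,0,0,0,0,0,0.6],[0,0,0,0,0,0,0.6],[0,0,0,0,0,0,0.6],[0,0,0,0,0,0,0.6]]'
```

```text
t: 3.28
position: [503.2, 76.8, 16.5]
tool_rot: [2.218, 2.224, 0.001]
force: [0.4, 0.8, -0.6]
width: 1.001
grip_force: 0.0
t: 3.9
position: [502.9, 76.8, 16.9]
tool_rot: [2.218, 2.225, 0.0]
force: [-0.1, 0.5, 3.0]
width: 0.659
grip_force: 29.7
t: 4.53
position: [502.9, 76.8, 16.9]
tool_rot: [2.218, 2.225, 0.0]
force: [-0.5, -0.1, 5.8]
width: 0.657
grip_force: 29.7
```

```bash
python3 -m jog '[[0,0,10,0,0,0,0.6],[0,0,15,0,0,0,0.6],[0,0,15,0,0,0,0.6],[0,0,10,0,0,0,0.6],[0,0,0,0,0,0,0.6]]'; for i in 1 2 3; do python3 -m jog '[[0,0,0,0,0,0,0.6],[0,0,0,0,0,0,0.6],[0,0,0,0,0,0,0.6],[0,0,0,0,0,0,0.6],[0,0,0,0,0,0,0.6]]' | egrep 'pos|for|wid'; done; python3 -c "
from rig import ctrl;print(ctrl.observe()['joint_efforts'].round(2))"
```

```text
t: 5.15
position: [503.4, 76.7, 67.7]
tool_rot: [2.218, 2.224, 0.002]
force: [0.8, -0.5, -3.0]
width: 0.654
grip_force: 29.7
position: [502.8, 76.8, 66.5]
force: [0.2, 0.0, -3.0]
width: 0.655
grip_force: 29.7
position: [502.9, 76.8, 66.6]
force: [-0.0, -0.1, -2.9]
width: 0.654
grip_force: 29.7
position: [502.9, 76.8, 66.6]
force: [0.1, -0.1, -3.9]
width: 0.658
grip_force: 29.7
[-0.000e+00 -6.286e+01 -2.090e+00 -1.135e+01 -2.000e-02 -3.000e-02
  0.000e+00]
```

The steady readings are -2.9 to -3.9 N, against about -0.5 N empty. That is roughly 300 g, far from the 0.6 N of a hollow one, so A is the solid bangle and B and C need not be touched. I'll carry A to the tray.

```bash
python3 -m jog '[[0,0,15,0,0,0,0.6],[0,-15,25,0,0,0,0.6],[9,-30,10,0,0,0,0.6],[10,-33,0,0,0,0,0.6],[10,-33,0,0,0,0,0.6]]'; python3 -m jog '[[10,-33,0,0,0,0,0.6],[10,-33,0,0,0,0,0.6],[10,-33,0,0,0,0,0.6],[10,-33,0,0,0,0,0.6],[10,-25,0,0,0,0,0.6]]'; python3 -m jog '[[10,-19,0,0,0,0,0.6],[0,0,0,0,0,0,0.6],[0,0,0,0,0,0,0.6],[0,0,0,0,0,0,0.6],[0,0,0,0,0,0,0.6]]'
python3 - <<'E'
from h import *
c=ctrl.calibration("top");im,d=ctrl.get_image("top");cv2.imwrite("pics/t2.png",cv2.resize(im[90:260,160:460,::-1],None,fx=2.6,fy=2.6))
E
```

```text
t: 7.65
position: [532.3, -35.3, 118.0]
tool_rot: [2.217, 2.224, 0.001]
force: [1.2, 0.5, -2.8]
width: 0.651
grip_force: 29.7
t: 8.28
position: [581.8, -193.1, 117.7]
tool_rot: [2.219, 2.223, -0.0]
force: [0.8, 1.3, -3.1]
width: 0.66
grip_force: 29.7
t: 8.9
position: [591.8, -209.3, 116.7]
tool_rot: [-2.217, -2.226, 0.0]
force: [0.0, -1.3, -3.7]
width: 0.655
grip_force: 29.7
```

View pics/t2.png

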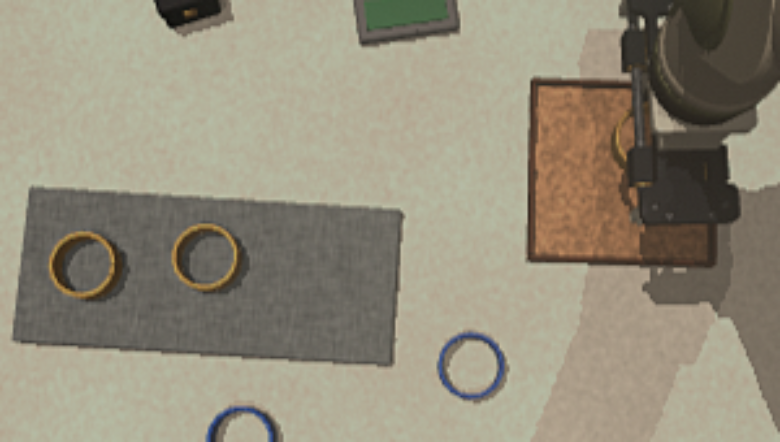

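The top crop shows B and C undisturbed on the pad at (87,265) and (207,257). A is held above the tray, its rim visible at (620,140). I'll lower it.

```bash
python3 -m jog '[[0,0,-25,0,0,0,0.6],[0,0,-30,0,0,0,0.6],[0,0,-25,0,0,0,0.6],[0,0,-10,0,0,0,0.6],[0,0,-8,0,0,0,0.6]]'; python3 -m jog '[[0,0,-3,0,0,0,0.6],[0,0,-3,0,0,0,0.6],[0,0,-2,0,0,0,0.6],[0,0,0,0,0,0,0.6],[0,0,0,0,0,0,0.6]]'; python3 -m jog '[[0,0,-1,0,0,0,0.6],[0,0,0,0,0,0,0.6],[0,0,0,0,0,0,0.6],[0,0,0,0,0,0,0.6],[0,0,0,0,0,0,0.6]]'
```

```text
t: 9.57
position: [592.2, -210.0, 18.5]
tool_rot: [2.218, 2.225, 0.0]
force: [-0.3, 0.2, -3.3]
width: 0.655
grip_force: 29.7
t: 10.2
position: [592.0, -210.2, 10.8]
tool_rot: [2.218, 2.225, 0.0]
force: [0.1, 0.3, -1.6]
width: 0.656
grip_force: 29.7
t: 10.82
position: [592.0, -210.3, 9.9]
tool_rot: [2.218, 2.224, 0.0]
force: [-0.1, 0.2, 4.8]
width: 0.653
grip_force: 29.7
```

Contact at the expected height. I'll release to a partial opening, then rise and move clear.

```bash
python3 -m jog '[[0,0,0,0,0,0,0.15],[0,0,0,0,0,0,0.15],[0,0,0,0,0,0,0.15],[0,0,0,0,0,0,0.15],[0,0,0,0,0,0,0.15]]'; python3 -m jog '[[0,0,10,0,0,0,0.15],[0,0,30,0,0,0,0.15],[0,0,50,0,0,0,0.15],[0,0,50,0,0,0,0.15],[0,0,20,0,0,0,0.15]]';  python3 -m jog '[[10,-45,0,0,0,0,0],[10,-45,0,0,0,0,0],[10,-45,0,0,0,0,0],[10,-45,0,0,0,0,0],[0,-40,0,0,0,0,0]]'; python3 -m jog '[[0,-20,0,0,0,0,0],[0,0,0,0,0,0,0],[0,0,0,0,0,0,0],[0,0,0,0,0,0,0],[0,0,0,0,0,0,0]]'
python3 - <<'E'
from h import *
c=ctrl.calibration("top");im,d=ctrl.get_image("top");cv2.imwrite("pics/t3.png",cv2.resize(im[90:260,160:460,::-1],None,fx=2.6,fy=2.6))
v,u=np.mgrid[100:240,160:445];m=cv2.inRange(cv2.cvtColor(im,cv2.COLOR_RGB2HSV),(8,90,60),(35,255,255))
dd=d[100:240,160:445];f=200/np.tan(np.radians(c["fov_y"]/2))
W=(np.stack([(u-c["cx"])/f*dd,(v-c["cy"])/f*dd,dd],-1)-c["t"])@c["R"]
for x,y,z in((592,-210,29),(515.8,187,36),(511,302.5,36)):
    S=W[(np.hypot(W[...,0]-x,W[...,1]-y)<45)&(abs(W[...,2]-z)<5)]
    print(cv2.minEnclosingCircle(S[:,:2].astype(np.float32)),np.median(S[:,2]),np.std(S[:,2]))
E
```

```text
t: 11.45
position: [591.9, -210.2, 9.6]
tool_rot: [-2.218, -2.225, 0.0]
force: [-0.1, -0.1, 1.2]
width: 0.853
grip_force: 0.0
t: 12.08
position: [592.9, -210.4, 173.6]
tool_rot: [2.216, 2.222, 0.003]
force: [-0.3, 0.4, -0.2]
width: 0.849
grip_force: 0.0
t: 12.7
position: [632.2, -431.7, 170.3]
tool_rot: [2.218, 2.224, 0.001]
force: [0.4, 0.7, 0.4]
width: 1.0
grip_force: 0.0
t: 13.32
position: [632.3, -449.0, 170.0]
tool_rot: [2.216, 2.226, 0.0]
force: [-0.2, -0.4, 0.5]
width: 0.998
grip_force: 0.0
((593.5661010742188, -211.19126892089844), 31.249242782592773) 28.660609910727068 1.864377785776643
((516.7858276367188, 186.5204620361328), 30.997636795043945) 36.08773484577457 1.871331489270183
((511.3125305175781, 300.5035400390625), 31.0211238861084) 35.93762099587759 1.7329991449223405
```

View pics/t3.png

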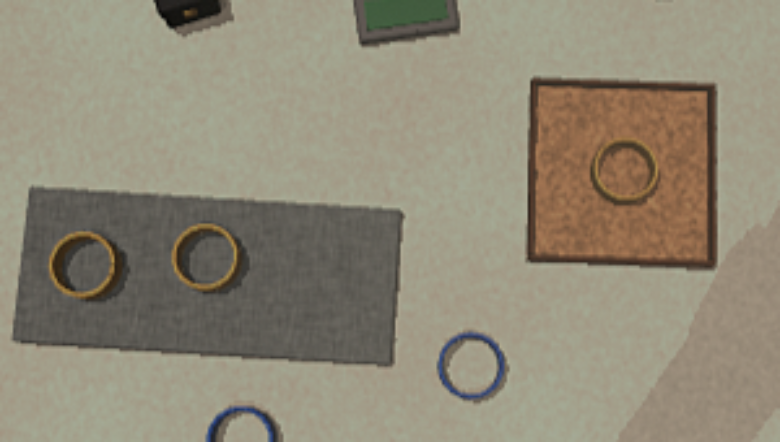

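The bangle lies flat in the middle of the tray at (625,170), with its rim at z≈29. The other two are unmoved.

```bash
python3 -c "
from rig import ctrl;print(ctrl.job_done())"
```

```text
the job is handed in; nothing more can be done
None
```

I handed the job in with bangle A, which weighed about 3 N (roughly 300 g) when lifted, lowered in the grip into the middle of the tray and lying flat; B and C were never touched and lie where they began.

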